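# Sort three look-alike hubs by weight onto the run-in rig

## Task

Three steel hubs look the same, but one is solid, one is hollow and one is a filled canister; only their weight, felt on lifting, tells them apart. Put the solid one (the heaviest) on the rig's large faceplate and the hollow one (the lightest) on the small faceplate, each fully home with the cross key in its notches - turn it under light pressure until it drops down, never force it - and stand the filled canister upright in the open tray. Leave the caliper, spanner and pliers where they lie.

Things in the scene. Friction and masses are not known exactly. Their poses are not given: they have to be found in the camera images.
- hub_1_mid (a point): Mid-point (32 mm above the underside, on the axis, z up) of one of three upright steel hubs, alike outside; which is solid, hollow or filled is not known and cannot be seen. 64 mm tall: a round collar 42 mm across, from 26 mm up to the top (grasp this, fingertips above the flange), over a round flange 58 mm across and 26 mm high.
- hub_2_mid (a point): Mid-point of a second such hub, same sizes. All three: in the underside a blind bore 24 mm across, 26 mm deep; the lowest 9 mm of the flange is castellated like a castle nut, with six radial notches 8.6 mm wide, 60 degrees apart, one of them along this frame's x axis.
- hub_3_mid (a point): Mid-point of a third such hub, same sizes. Only weight tells the three apart: solid about 800 g, filled canister about 480 g, hollow about 220 g, each within 8 %. Which hub is at which place changes from start to start.
- rig: Fixed two-spindle run-in rig: grey gearbox on a dark base plate 165 x 300 mm with a small finned motor lying along its back (+x) side, nothing but the posts above 70 mm. Origin under the middle between the spindles, on the bench; its y axis runs through both spindles, from the small to the large faceplate; z up. A worm drive holds the spindles still.
- large_seat (a point): Centre of the top of the rig's large faceplate (92 mm across, six small holes round it, 53 mm above the bench, 75 mm to the rig's +y side), where a hub's underside rests when fully home; axes as the rig's. On it a post 22 mm across, 24 mm tall, its top 5 mm coned down to 13 mm, and through its foot a cross key, as on the small one.
- small_seat (a point): The same on the small faceplate (64 mm across, no holes, at the rig's -y side); same post and key. Key: flat-topped bar 5 mm wide along a diameter, ends 21 mm from the axis, top 6.5 mm above the faceplate; its angle is wherever the drive stopped, not among the readings. A hub resting on the key stands 6.5 mm proud; turned under light pressure, at most 60 degrees, it drops home.
- tray_floor (a point): Centre of the inner floor (a rubber mat, 5 mm above the bench) of the fixed open tray of sheet metal, 135 x 135 mm outside, walls 3 mm thick and 30 mm high, axes along its sides.
- caliper: Bystander: steel caliper lying flat, 79 x 230 x 8 mm; origin under its middle.
- spanner: Bystander: combination spanner lying flat, 56 x 171 x 8 mm; origin under its middle.
- pliers: Bystander: red-handled pliers lying flat, 87 x 183 x 13 mm; origin under their middle.
Mind the look-alikes: they are no part of the job. What is shaped like the part that bears hub_2_mid but blue, red or turquoise is not meant.

How it is judged:
At the end, for the whole second after the job is handed in: Large faceplate bears the solid hub (over 5 N), small one the hollow hub (under 5 N), each within 2.5 mm of fully down, 4 mm of the axis, 0.06 rad of upright; tray floor bears the upright filled canister (3.4 to 6.2 N), within 45 mm of its middle along both sides; all at rest (((z of hub_1_mid in the frame of large_seat between 0.028 and 0.0345 m and horizontal distance between hub_1_mid and large_seat below 0.004 m and angle between hub_1_mid's own z axis and vertical below 0.06 rad and contact force between hub_1 and large_spindle between 5 and 30 N) or (z of hub_2_mid in the frame of large_seat between 0.028 and 0.0345 m and horizontal distance between hub_2_mid and large_seat below 0.004 m and angle between hub_2_mid's own z axis and vertical below 0.06 rad and contact force between hub_2 and large_spindle between 5 and 30 N) or (z of hub_3_mid in the frame of large_seat between 0.028 and 0.0345 m and horizontal distance between hub_3_mid and large_seat below 0.004 m and angle between hub_3_mid's own z axis and vertical below 0.06 rad and contact force between hub_3 and large_spindle between 5 and 30 N)) and ((z of hub_1_mid in the frame of small_seat between 0.028 and 0.0345 m and horizontal distance between hub_1_mid and small_seat below 0.004 m and angle between hub_1_mid's own z axis and vertical below 0.06 rad and contact force between hub_1 and small_spindle between 0.5 and 5 N) or (z of hub_2_mid in the frame of small_seat between 0.028 and 0.0345 m and horizontal distance between hub_2_mid and small_seat below 0.004 m and angle between hub_2_mid's own z axis and vertical below 0.06 rad and contact force between hub_2 and small_spindle between 0.5 and 5 N) or (z of hub_3_mid in the frame of small_seat between 0.028 and 0.0345 m and horizontal distance between hub_3_mid and small_seat below 0.004 m and angle between hub_3_mid's own z axis and vertical below 0.06 rad and contact force between hub_3 and small_spindle between 0.5 and 5 N)) and ((x of hub_1_mid in the frame of tray_floor between -0.045 and 0.045 m and y of hub_1_mid in the frame of tray_floor between -0.045 and 0.045 m and z of hub_1_mid in the frame of tray_floor below 0.037 m and angle between hub_1_mid's own z axis and vertical below 0.06 rad and contact force between hub_1 and tray between 3.4 and 6.2 N) or (x of hub_2_mid in the frame of tray_floor between -0.045 and 0.045 m and y of hub_2_mid in the frame of tray_floor between -0.045 and 0.045 m and z of hub_2_mid in the frame of tray_floor below 0.037 m and angle between hub_2_mid's own z axis and vertical below 0.06 rad and contact force between hub_2 and tray between 3.4 and 6.2 N) or (x of hub_3_mid in the frame of tray_floor between -0.045 and 0.045 m and y of hub_3_mid in the frame of tray_floor between -0.045 and 0.045 m and z of hub_3_mid in the frame of tray_floor below 0.037 m and angle between hub_3_mid's own z axis and vertical below 0.06 rad and contact force between hub_3 and tray between 3.4 and 6.2 N)) and linear speed of each of hub_1, hub_2, hub_3 below 0.02 m/s); the robot touches nothing.
It fails at once if a hub is forced: it presses on the rig with more than 50 N (contact force between any of hub_1, hub_2, hub_3 and rig above 50 N).
It fails at once if a hub is tipped over (more than 0.6 rad) (angle between any of hub_1_mid, hub_2_mid, hub_3_mid's own z axis and vertical above 0.6 rad).
It fails at once if caliper, spanner or pliers are shifted by more than 30 mm (distance of any of caliper, spanner, pliers from where it was at the start of the episode above 0.03 m).
It also fails if it takes over 72 s, if anything falls off the work surface, if the arm or the gripper's body presses on something with over 40 N, if the wrist force passes 120 N, or if a joint passes its speed limit or range.

## Robot

A 6-joint arm with a two-finger parallel gripper is mounted at the origin on a cart in front of the work surface, level with it; the furniture and walls round the work are solid. World frame = base frame: x ahead of the robot, y to its left, z up, the work surface at z = 0. Lengths are in m, angles in rad, forces in N, time in s.
With the tool pointing down it reaches from about 0.325 to 0.875 m from the base axis. Payload 4.4 kg.
Tool frame: the origin (TCP) lies on the mounting face of the last link; the fingertips stand 173 mm ahead of it and the grasp point (between the pads) lies 155 mm ahead of it (ctrl.grip_depth is the distance from the TCP to the grasp point, in m); z points along the fingers, y is the line along which they close (so a half turn about z gives the same grasp; the last joint's range is limited). The gripper opens to 85 mm and grips with 20 to 120 N. Pads are 22 mm wide; open, the fingers measure 114 mm over their backs; the gripper's body (76 mm by 85 mm) begins 54 mm behind the grasp point. The pads swing forward as they close: fully open they stand 13 mm farther back than shut.
Start: joints at [1.095, 0.207, 1.542, -0, 1.393, -0.15], TCP at [0.184, 0.545, 0.405] pointing down, gripper open.
Joint ranges: [-2.73, 2.73], [-0.86, 2.22], [0.23, 2.46], [-1.11, 4.25], [0.08, 2.63], [-2.82, 2.82]. Speed limits (rad/s): [2.79, 2.79, 3.14, 3.14, 3.14, 3.14].

## Interface

Orientations are given as a unit quaternion [w, x, y, z].
In Python, from station import ctrl, cams, spotter gives the robot as it stands.
- The arm moves only by the shell command python3 -m handwheel 'ROWS' [OPENING]. ROWS is text: rows parted by semicolons, each of 4 numbers parted by spaces: the shift along the tool's x, y, z in m, then the turn about the tool's z in rad. In form: x y z turn; .... A call has 1 to 20 rows; each row is the pose to reach, as a shift and turn from the pose commanded when the call began, along the tool's axes at that moment; what a row does not reach only later rows make up. A row lasts 1/12 s, in which the tool goes at most 41.7 mm and 7.16 degrees, less where a joint would pass 70% of its speed; a pose out of reach is approached as far as the arm can. A call with a gripper value outside its range is refused whole. OPENING is the finger opening in m, from 0 to 0.0854, set as the call begins (- or left out, the last holds). The fingers move at their own pace and stop on an object; the grip force is fixed at half the most. Time passes only in rows, so rows that repeat a pose let the fingers close. It gives the time, the measured TCP pose, the force, the opening and the grip force at its end, in the units of the state.
- ctrl.state(): the state, without advancing time (a new reading comes with each control period).
- cams.snapshot(name): name is "side" or "top"; returns a dict with "frame" (480x640x3 uint8, red, green, blue), "depth" (480x640 float32, m along the optical axis (not along the pixel's ray), 0 where there is no reading), "camera_matrix" (3x3 intrinsics, pixels), "R" (3x3) and "t" (3): a world point X has camera coordinates R X + t. Camera axes: x right, y down, z forward; pixel columns grow to the right and rows downward; lengths in m; the calibration is good to about 2 mm. A picture is of the moment at which its call begins.
- ctrl.close_job(): hands the job in; it is judged then, once.
Trained networks look in the newest picture that a camera, given by its name, has taken for a name from the list of things; names that differ only in an ending like _2 or _b are one class to them, and where a whole thing is asked for, a point or a joint stands for the part that bears it (a point fixed in the world has none). Each returns a list of dicts, best first, with "conf" (0 to 1); they miss things now and then, are a little off and sometimes report something else, mostly with a low value. They report only what shows in the picture. A call takes as long as a camera call. They do not tell look-alikes from the thing itself.
- spotter.outline_of(thing, camera): "mask" (480x640 bool, what is visible of it) and "box" ([left, top, right, bottom] in pixels, round what is visible of it).
The state is a dict: "t": time; "q": joint angles; "dq": joint speeds; "tau": joint torques, N m; "tcp_pos": TCP position; "tcp_rot": TCP orientation; "ft_force": force on the tool from outside, world axes, zero at the start; "ft_torque": the same for the moment, N m; "grip_width": finger opening in m; "finger_force": force on a finger pad.
Only numpy, scipy, OpenCV 4.12 (cv2) and the standard library are available. Lean on these libraries where they do the work, as an engineer would, in place of code of your own. Each camera call takes 0.05 s, during which the arm holds its last target. There are 200 camera calls.

## Working session

There is one attempt and no reset: what is moved stays moved. The work goes in short steps, Python scripts to look and compute and a shell command to move; the robot and the scene stay as the last step left them, time stands still between calls to the robot, and variables do not carry over. Pictures are saved under pics/ and viewed, at most 10 in all, crops included, and the job is handed in when it is done.

```bash
mkdir -p pics
cat > h.py <<'E'
import numpy as np, cv2
from station import ctrl, cams, spotter
def world(s, mask=None):
    K=s["camera_matrix"];d=s["depth"];v,u=np.nonzero((d>0) if mask is None else (mask&(d>0)))
    z=d[v,u];c=np.stack([(u-K[0,2])/K[0,0]*z,(v-K[1,2])/K[1,1]*z,z],1)
    return (c-s["t"])@s["R"],u,v   # R^T (c-t)
def proj(s,X):
    c=s["R"]@np.array(X)+s["t"];p=s["camera_matrix"]@c;return p[:2]/p[2]
def save(s,n,roi=None,sc=1):
    im=s["frame"][...,::-1]
    if roi: l,t,r,b=roi; im=im[t:b,l:r]
    cv2.imwrite("pics/"+n,cv2.resize(im,None,fx=sc,fy=sc,interpolation=cv2.INTER_CUBIC))
E
cat > a.py <<'E'
from h import *
st=ctrl.state();print(st["t"],st["tcp_pos"],st["tcp_rot"],st["ft_force"],st["grip_width"])
for cam in ("top","side"):
    s=cams.snapshot(cam);save(s,cam+"0.png")
    print(cam,"campos",(-s["R"].T@s["t"]).round(3))
    for th in ("hub_1_mid","rig","tray_floor","caliper","spanner","pliers"):
        try: r=spotter.outline_of(th,cam)
        except Exception as e: print(th,e);continue
        for o in r[:8]:
            P,u,v=world(s,o["mask"])
            if len(P)==0: continue
            col=s["frame"][v,u].mean(0).astype(int)
            top=P[P[:,2]>P[:,2].max()-.006] if 0 else P[P[:,2]>np.percentile(P[:,2],97)-.006]
            print(th,round(o["conf"],2),np.array(o["box"]).astype(int),"med",np.median(P,0).round(3),"zmax",np.percentile(P[:,2],97).round(3),"topmid",((top.min(0)+top.max(0))/2).round(3),col)
E
python3 a.py
```

```text
0.0 [0.18387481 0.54440654 0.40350691] [-3.57146363e-04  1.62174777e-01  9.86761372e-01 -1.09978722e-03] [-0.42977006 -0.12185439 -0.08780165] 0.08548602515753814
top campos [-0.037  0.032  1.348]
hub_1_mid 0.74 [287 256 308 282] med [0.425 0.095 0.053] zmax 0.065 topmid [0.435 0.095 0.064] [178 164 139]
hub_1_mid 0.62 [366 216 478 285] med [ 0.497 -0.223  0.037] zmax 0.066 topmid [ 0.537 -0.228  0.07 ] [157 145 126]
rig 0.87 [366 220 475 285] med [ 0.497 -0.222  0.037] zmax 0.066 topmid [ 0.537 -0.228  0.069] [157 145 127]
tray_floor 0.82 [276 181 324 230] med [0.635 0.107 0.004] zmax 0.03 topmid [0.63  0.107 0.03 ] [118 108  88]
caliper 0.97 [245 287 331 311] med [0.376 0.145 0.002] zmax 0.008 topmid [0.362 0.121 0.008] [135 120  98]
pliers 0.65 [166 261 203 325] med [0.361 0.402 0.009] zmax 0.015 topmid [0.359 0.39  0.014] [148 102  80]
pliers 0.21 [366 218 476 286] med [ 0.497 -0.223  0.037] zmax 0.066 topmid [ 0.537 -0.228  0.07 ] [157 145 126]
side campos [0.402 0.985 0.725]
hub_1_mid 0.81 [332 241 356 268] med [0.433 0.11  0.033] zmax 0.066 topmid [0.433 0.096 0.063] [156 136 
[... 163 characters left out ...]
 zmax 0.066 topmid [0.433 0.096 0.063] [156 135 110]
tray_floor 0.66 [234 233 296 277] med [0.63  0.097 0.008] zmax 0.032 topmid [0.63  0.105 0.03 ] [128 114  92]
caliper 0.73 [361 243 387 305] med [0.372 0.162 0.005] zmax 0.009 topmid [0.361 0.124 0.007] [138 117  93]
spanner 0.59 [293 344 328 416] med [0.464 0.469 0.006] zmax 0.01 topmid [0.476 0.442 0.008] [104  88  73]
spanner 0.54 [274 299 297 335] med [0.538 0.336 0.035] zmax 0.066 topmid [0.54  0.321 0.064] [174 153 126]
pliers 0.96 [328 338 423 382] med [0.355 0.408 0.012] zmax 0.015 topmid [0.359 0.393 0.013] [156 100  78]
pliers 0.31 [290 160 361 221] med [ 0.506 -0.154  0.039] zmax 0.069 topmid [ 0.537 -0.225  0.072] [147 128 106]
```

View pics/top0.png

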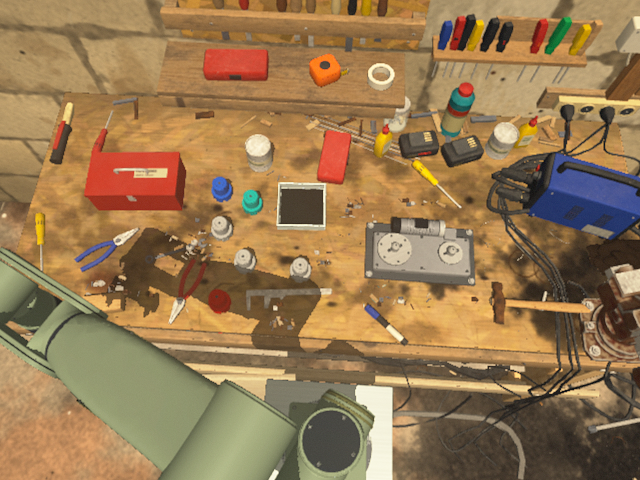

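View pics/side0.png

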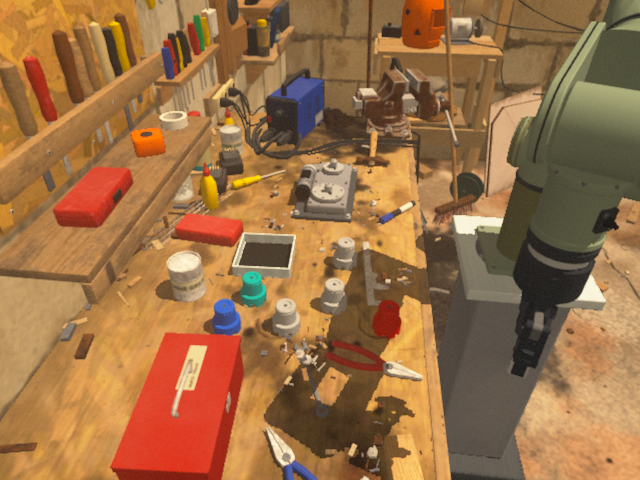

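Top view: the grey hubs are at about (221,227), (245,260) and (300,268). The rig is at (420,253), with the large faceplate left at (394,250) and the small one at (450,251). The tray is at (302,205). The blue, turquoise and red look-alikes are at (221,188), (252,202) and (219,301). The spanner is at about (195,245). Next come the precise fits.

```bash
cat > b.py <<'E'
from h import *
for cam in ("top","side"):
    s=cams.snapshot(cam);P,u,v=world(s)
    print(cam,"focal",s["camera_matrix"][0,0])
    for sd in ((.54,.325),(.45,.25),(.433,.096)):
        m=(np.hypot(P[:,0]-sd[0],P[:,1]-sd[1])<.045)&(P[:,2]>.058)&(P[:,2]<.075)
        for _ in range(3):
            c=P[m].mean(0); m=(np.hypot(P[:,0]-c[0],P[:,1]-c[1])<.03)&(P[:,2]>.058)&(P[:,2]<.075)
        print("hub",sd,m.sum(),P[m].mean(0).round(4),((P[m].min(0)+P[m].max(0))/2).round(4),np.ptp(P[m],0).round(3))
    m=(abs(P[:,0]-.5)<.12)&(abs(P[:,1]+.22)<.2)
    Q=P[m];hst=np.histogram(Q[:,2],np.arange(-.002,.09,.003));print("zhist",list(zip((hst[1][:-1]*1e3).round(),hst[0])))
    # posts: high points
    for lo in (.066,):
        mm=Q[:,2]>lo; print("high pts");print(Q[mm][np.argsort(Q[mm][:,1])].round(3)[:60].tolist())
    b=dict(top=(360,210,482,292),side=(285,150,365,225))[cam]
    save(s,cam+"_rig.png",b,6.4 if cam=="top" else 8)
E
python3 b.py
```

```text
top focal 522.8915228218706
hub (0.54, 0.325) 144 [0.5407 0.3217 0.0617] [0.5405 0.3219 0.0633] [0.041 0.041 0.011]
hub (0.45, 0.25) 161 [0.4483 0.2469 0.0616] [0.4483 0.247  0.0639] [0.04  0.041 0.012]
hub (0.433, 0.096) 155 [0.4345 0.0944 0.0619] [0.4345 0.0948 0.0637] [0.04  0.04  0.011]
zhist [(np.float64(-2.0), np.int64(1728)), (np.float64(1.0), np.int64(689)), (np.float64(4.0), np.int64(392)), (np.float64(7.0), np.int64(581)), (np.float64(10.0), np.int64(517)), (np.float64(13.0), np.int64(205)), (np.float64(16.0), np.int64(77)), (np.float64(19.0), np.int64(55)), (np.float64(22.0), np.int64(41)), (np.float64(25.0), np.int64(54)), (np.float64(28.0), np.int64(124)), (np.float64(31.0), np.int64(415)), (np.float64(34.0), np.int64(836)), (np.float64(37.0), np.int64(725)), (np.float64(40.0), np.int64(265)), (np.float64(43.0), np.int64(175)), (np.float64(46.0), np.int64(379)), (np.float64(49.0), np.int64(535)), (np.float64(52.0), np.int64(427)), (np.float64(55.0), np.int64(199)), (np.float64(58.0), np.int64(174)), (np.float64(61.0), np.int64(88)), (np.float64(64.0), np.int64(63)), (np.
[... 3697 characters left out ...]
-0.296, 0.074], [0.499, -0.294, 0.069], [0.49, -0.294, 0.076], [0.493, -0.293, 0.073], [0.496, -0.293, 0.07], [0.499, -0.291, 0.067], [0.502, -0.291, 0.074], [0.571, -0.284, 0.066], [0.582, -0.249, 0.067], [0.575, -0.245, 0.069], [0.572, -0.242, 0.068], [0.584, -0.242, 0.071], [0.578, -0.242, 0.071], [0.56, -0.241, 0.066], [0.575, -0.24, 0.069], [0.568, -0.238, 0.07], [0.559, -0.237, 0.072], [0.583, -0.236, 0.07], [0.565, -0.236, 0.072], [0.562, -0.236, 0.072], [0.577, -0.235, 0.072], [0.58, -0.234, 0.071], [0.58, -0.233, 0.069], [0.565, -0.233, 0.07], [0.574, -0.233, 0.069], [0.571, -0.232, 0.07], [0.562, -0.232, 0.071], [0.573, -0.231, 0.067], [0.585, -0.231, 0.07], [0.576, -0.229, 0.071]]
```

View pics/top_rig.png

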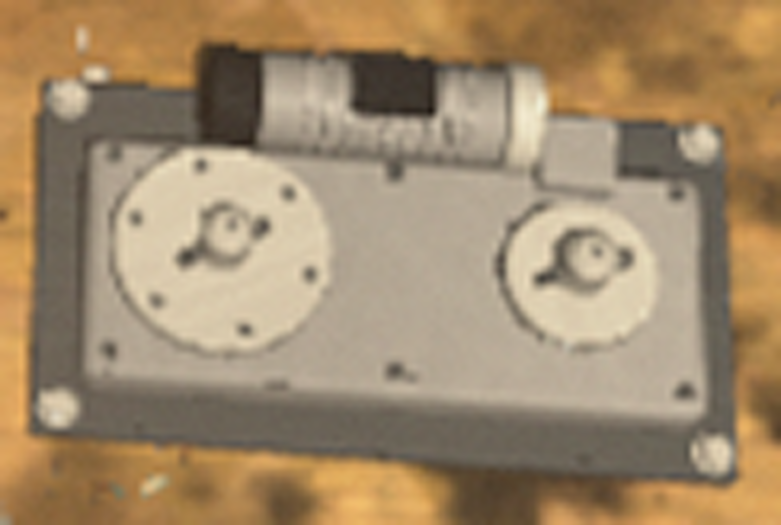

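View pics/side_rig.png

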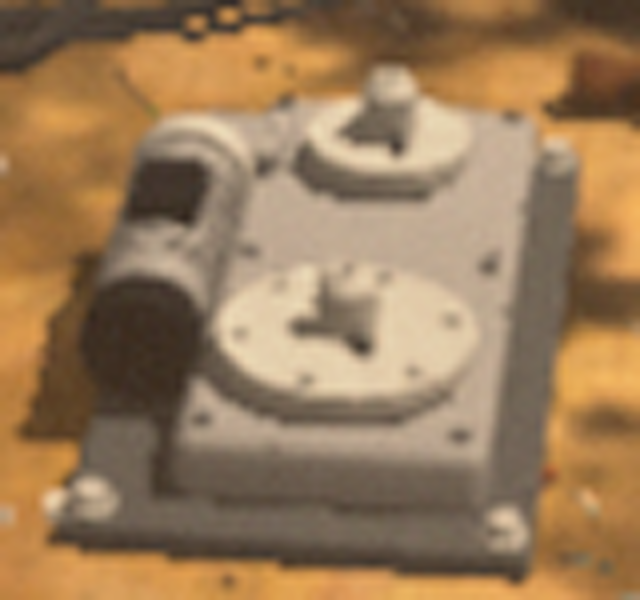

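Top crop: large faceplate disc centre is about (394.6,249.2) and the small one about (450.6,252.5) in full-image pixels. The key ends show dark beside the posts at roughly 15-25° off the rig axis. I'll fit the faceplate circles in both cameras.

```bash
cat > c.py <<'E'
from h import *
from scipy.optimize import least_squares
def ray(s,p,z):
    K=s["camera_matrix"];p=np.atleast_2d(p);d=np.c_[(p-[K[0,2],K[1,2]])/[K[0,0],K[1,1]],np.ones(len(p))]@s["R"]
    o=-s["R"].T@s["t"];return o+d*((z-o[2])/d[:,2])[:,None]
seeds={"large":((.507,-.153),.046),"small":((.497,-.303),.032)}
def plate(s,c0,r,z=.053):
    g=cv2.cvtColor(s["frame"],cv2.COLOR_RGB2GRAY).astype(np.float32)
    # maximise outward brightness drop summed along the projected circle
    a=np.linspace(0,2*np.pi,180,endpoint=False)
    def samp(c,rr):
        X=np.c_[c[0]+rr*np.cos(a),c[1]+rr*np.sin(a),np.full(180,z)]
        q=X@s["R"].T+s["t"];q=q@s["camera_matrix"].T;q=(q[:,:2]/q[:,2:]).astype(np.float32)
        return cv2.remap(g,q[:,0][None],q[:,1][None],cv2.INTER_LINEAR)[0]
    best=[];xs=np.arange(-.010,.0101,.0005)
    for dx in xs:
        for dy in xs:
            c=(c0[0]+dx,c0[1]+dy);best.append((np.clip(samp(c,r-.002)-samp(c,r+.002),-40,40).mean(),)+c)
    b=np.array(sorted(best)[::-1][:8]);return b[:,1:].mean(0),b[0,0]
if __name__=="__main__":
    for cam in ("top","side"):
        s=cams.snapshot(cam);P,u,v=world(s)
        C={}
        for n,(c0,r) in seeds.items():
            C[n],sc=plate(s,c0,r);print(cam,n,C[n].round(4),round(sc,1))
            m=(np.hypot(*(P[:,:2]-C[n]).T)<.016)&(P[:,2]>.064);print("  post pts",P[m].mean(0).round(4),m.sum())
        d=C["large"]-C["small"];print("dist",np.hypot(*d).round(4),"yaw of y",np.degrees(np.arctan2(-d[0],d[1])).round(1))
        if cam=="top":
            f=lambda x,y:((x+.5)/6.4-.5+360,(y+.5)/6.4-.5+210)
            for n,e in (("large",[f(187,258),f(262,226)]),("small",[f(541,279),f(625,258)])):
                k=ray(s,e,.0595);dd=k[1]-k[0];print(n,"key",k.round(4)[:,:2].tolist(),"angle",np.degrees(np.arctan2(dd[1],dd[0]))%180)
        # tray: rim points
        m=(abs(P[:,0]-.63)<.1)&(abs(P[:,1]-.105)<.1)&(P[:,2]>.024)&(P[:,2]<.034)
        print("tray",cv2.minAreaRect(P[m][:,:2].astype(np.float32)))
E
python3 c.py
```

```text
top large [ 0.5027 -0.1549] 34.8
  post pts [ 0.4995 -0.1533  0.0723] 51
top small [ 0.5008 -0.3042] 33.9
  post pts [ 0.4981 -0.3025  0.0731] 52
dist 0.1494 yaw of y -0.7
large key [[0.4937, -0.139], [0.5101, -0.1701]] angle 117.83877736924737
small key [[0.4938, -0.2857], [0.5055, -0.3209]] angle 108.36913826880206
tray ((0.6451276540756226, 0.08915475755929947), (0.16778942942619324, 0.17206327617168427), 1.6204780340194702)
side large [ 0.5011 -0.1542] 24.7
  post pts [ 0.4992 -0.1505  0.0725] 51
side small [ 0.4988 -0.3057] 22.1
  post pts [ 0.4973 -0.3015  0.0729] 35
dist 0.1516 yaw of y -0.9
tray ((0.6451346278190613, 0.0890994518995285), (0.16726459562778473, 0.17456088960170746), 2.4868016242980957)
```

```bash
cat > go.py <<'E'
import sys
from h import *
from scipy.spatial.transform import Rotation as Rn
st=ctrl.state();w,x,y,z=st["tcp_rot"];R=Rn.from_quat([x,y,z,w]).as_matrix()
p=np.array(st["tcp_pos"]);g=p+R[:,2]*ctrl.grip_depth
print("t",round(st["t"],2),"grasp",g.round(4),"xaxis",np.degrees(np.arctan2(R[1,0],R[0,0])).round(1),"tilt",R[2,:2].round(4),"F",np.round(st["ft_force"],2),"T",np.round(st["ft_torque"],2),"w",round(st["grip_width"],4),"ff",np.round(st["finger_force"],1),"q6",round(st["q"][5],2))
for a in sys.argv[1:]:
    t=np.array([float(k) for k in a.split(",")]);print(a,"-> shift",(R.T@(t-g)).round(4))
E
python3 go.py 0.5405,0.322,0.12 0.5405,0.322,0.048
```

```text
t 0.9 grasp [0.184  0.5447 0.25  ] xaxis 161.3 tilt [-0. -0.] F [-1.02  0.19 -0.83] T [0.01 0.05 0.03] w 0.0853 ff 0.0 q6 -0.15
0.5405,0.322,0.12 -> shift [-0.409  -0.0969  0.13  ]
0.5405,0.322,0.048 -> shift [-0.409  -0.0969  0.202 ]
```

```bash
python3 -m handwheel '-0.409 -0.097 0.13 0;-0.409 -0.097 0.13 0;-0.409 -0.097 0.13 0;-0.409 -0.097 0.13 0;-0.409 -0.097 0.13 0;-0.409 -0.097 0.13 0;-0.409 -0.097 0.13 0;-0.409 -0.097 0.13 0;-0.409 -0.097 0.13 0;-0.409 -0.097 0.13 0;-0.409 -0.097 0.13 0;-0.409 -0.097 0.13 0;-0.409 -0.097 0.13 0;-0.409 -0.097 0.13 0;-0.409 -0.097 0.13 0'; python3 go.py 0.5405,0.322,0.048
```

```text
t: 2.15
tcp_pos: [0.5396, 0.3228, 0.2751]
tcp_rot: [0.0, 0.161, 0.987, 0.0]
ft_force: [-1.0, 0.1, -0.0]
grip_width: 0.0854
finger_force: 0.0
t 2.15 grasp [0.5397 0.3229 0.1204] xaxis 161.4 tilt [0.     0.0004] F [-1.03  0.09 -0.  ] T [0.04 0.03 0.03] w 0.0854 ff 0.0 q6 -0.84
0.5405,0.322,0.048 -> shift [-0.0011 -0.0006  0.0724]
```

```bash
python3 -m handwheel '-0.001 -0.0005 0.036 0;-0.001 -0.0005 0.072 0;-0.001 -0.0005 0.072 0;-0.001 -0.0005 0.072 0' >/dev/null; python3 -m handwheel '0 0 0 0;0 0 0 0;0 0 0 0;0 0 0 0;0 0 0 0;0 0 0 0;0 0 0 0;0 0 0 0' 0.02; python3 go.py
```

```text
t: 3.15
tcp_pos: [0.5424, 0.3217, 0.2056]
tcp_rot: [0.002, 0.162, 0.987, 0.001]
ft_force: [-1.7, 0.9, 6.7]
grip_width: 0.0407
finger_force: 60.4
t 3.15 grasp [0.543  0.322  0.0509] xaxis 161.3 tilt [-0.0032  0.003 ] F [-1.7   0.87  6.74] T [-0.11  0.22  0.06] w 0.0407 ff 60.4 q6 -0.85
```

```bash
python3 -m handwheel '0 0 0 0;0 0 0 0;0 0 0 0;0 0 0 0.12;0 0 0 0.24;0 0 0 0.36;0 0 0 0.48;0 0 0 0.6;0 0 0 0.72;0 0 0 0.84;0 0 0 0.96;0 0 0 1.08;0 0 0 1.2;0 0 0 1.32;0 0 0 1.44;0 0 0 1.57;0 0 0 1.57;0 0 0 1.57' 0.06 >/dev/null; python3 -m handwheel '0 0 0 0;0 0 0 0;0 0 0 0;0 0 0 0;0 0 0 0;0 0 0 0' 0.02; python3 go.py
```

```text
t: 5.15
tcp_pos: [0.5415, 0.3212, 0.203]
tcp_rot: [0.0, 0.812, 0.584, 0.0]
ft_force: [1.3, -0.5, 2.7]
grip_width: 0.0404
finger_force: 61.0
t 5.15 grasp [0.5417 0.3212 0.0483] xaxis 71.4 tilt [0.0004 0.0008] F [ 1.31 -0.53  2.73] T [-0.12 -0.14  0.08] w 0.0404 ff 61.0 q6 0.72
```

```bash
python3 -m handwheel '0 0 -0.02 0;0 0 -0.05 0;0 0 -0.08 0;0 0 -0.08 0;0 0 -0.08 0;0 0 -0.08 0;0 0 -0.08 0'; python3 go.py 0.502,-0.1545,0.16 0.5,-0.305,0.16 0.632,0.106,0.13
```

```text
t: 5.73
tcp_pos: [0.5398, 0.3206, 0.2792]
tcp_rot: [-0.001, 0.812, 0.583, -0.003]
ft_force: [0.4, 0.1, -5.0]
grip_width: 0.0406
finger_force: 61.7
t 5.73 grasp [0.5388 0.3202 0.1245] xaxis 71.4 tilt [-0.0043 -0.0051] F [ 0.36  0.05 -5.  ] T [-0.02  0.03  0.01] w 0.0406 ff 61.7 q6 0.72
0.502,-0.1545,0.16 -> shift [-0.4617  0.1165 -0.0341]
0.5,-0.305,0.16 -> shift [-0.605   0.1627 -0.0337]
0.632,0.106,0.13 -> shift [-0.1732  0.1567 -0.0055]
```

Hub A weighs about 4.7-5 N, so it is the filled canister and goes to the tray.

```bash
python3 -m handwheel '0 0 -0.03 0;-0.04 0.036 -0.03 0;-0.173 0.157 -0.03 0;-0.173 0.157 -0.03 0;-0.173 0.157 -0.03 0;-0.173 0.157 -0.03 0;-0.173 0.157 -0.03 0;-0.173 0.157 -0.03 0;-0.173 0.157 -0.03 0;-0.173 0.157 -0.03 0'; python3 go.py 0.632,0.106,0.056
```

```text
t: 6.57
tcp_pos: [0.6339, 0.1072, 0.3102]
tcp_rot: [-0.002, 0.812, 0.583, -0.002]
ft_force: [-0.8, 0.4, -5.1]
grip_width: 0.0403
finger_force: 62.4
t 6.57 grasp [0.6332 0.1073 0.1555] xaxis 71.3 tilt [-0.0009 -0.0048] F [-0.75  0.4  -5.11] T [ 0.02  0.02 -0.01] w 0.0403 ff 62.4 q6 0.36
0.632,0.106,0.056 -> shift [-0.0015 -0.0002  0.0995]
```

```bash
python3 -m handwheel '0 0 0.035 0;0 0 0.07 0;0 0 0.09 0;0 0 0.1 0;0 0 0.102 0;0 0 0.102 0;0 0 0.102 0'; python3 go.py
```

```text
t: 7.15
tcp_pos: [0.6351, 0.1081, 0.2114]
tcp_rot: [0.0, 0.812, 0.584, 0.001]
ft_force: [0.2, -0.8, -3.6]
grip_width: 0.0406
finger_force: 63.0
t 7.15 grasp [0.6354 0.1081 0.0567] xaxis 71.5 tilt [0.0007 0.0016] F [ 0.19 -0.79 -3.59] T [ 0.03  0.03 -0.01] w 0.0406 ff 63.0 q6 0.36
```

```bash
python3 -m handwheel '0 0 0.002 0;0 0 0.003 0;0 0 0.003 0;0 0 0.003 0'; python3 go.py
```

```text
t: 7.48
tcp_pos: [0.635, 0.1071, 0.2081]
tcp_rot: [0.0, 0.812, 0.583, 0.0]
ft_force: [-0.9, -0.2, -4.7]
grip_width: 0.0403
finger_force: 63.1
t 7.48 grasp [0.6351 0.1071 0.0534] xaxis 71.4 tilt [0.0003 0.0006] F [-0.89 -0.2  -4.67] T [0.02 0.04 0.05] w 0.0403 ff 63.1 q6 0.36
```

```bash
python3 -m handwheel '0 0 0.001 0;0 0 0.002 0;0 0 0.002 0;0 0 0.002 0'; python3 -m handwheel '0 0 0 0;0 0 0 0;0 0 0 0;0 0 0 0' 0.06; python3 go.py 0.448,0.2475,0.16
```

```text
t: 7.82
tcp_pos: [0.6352, 0.1072, 0.2079]
tcp_rot: [0.0, 0.812, 0.583, 0.0]
ft_force: [-3.3, 0.6, 6.7]
grip_width: 0.0407
finger_force: 63.9
t: 8.15
tcp_pos: [0.6351, 0.107, 0.206]
tcp_rot: [0.0, 0.812, 0.583, 0.0]
ft_force: [0.6, 0.5, -0.4]
grip_width: 0.0597
finger_force: 0.0
t 8.15 grasp [0.6353 0.107  0.0513] xaxis 71.4 tilt [0.0003 0.0011] F [ 0.6   0.52 -0.39] T [ 0.01  0.05 -0.03] w 0.0597 ff 0.0 q6 0.36
0.448,0.2475,0.16 -> shift [ 0.0734 -0.2223 -0.1089]
```

```bash
python3 -m handwheel '0 0 -0.04 0;0 0 -0.08 0;0 0 -0.109 0;0.073 -0.222 -0.109 -0.12;0.073 -0.222 -0.109 -0.24;0.073 -0.222 -0.109 -0.36;0.073 -0.222 -0.109 -0.48;0.073 -0.222 -0.109 -0.6;0.073 -0.222 -0.109 -0.72;0.073 -0.222 -0.109 -0.84;0.073 -0.222 -0.109 -0.96;0.073 -0.222 -0.109 -1.08;0.073 -0.222 -0.109 -1.2;0.073 -0.222 -0.109 -1.32;0.073 -0.222 -0.109 -1.44;0.073 -0.222 -0.109 -1.57;0.073 -0.222 -0.109 -1.57;0.073 -0.222 -0.109 -1.57' 0.0854 ; python3 go.py 0.4485,0.2475,0.049
```

```text
t: 9.65
tcp_pos: [0.4478, 0.2471, 0.3148]
tcp_rot: [0.0, 0.164, 0.987, 0.0]
ft_force: [-0.1, 0.4, -0.0]
grip_width: 0.0854
finger_force: 0.0
t 9.65 grasp [0.4479 0.2472 0.1601] xaxis 161.2 tilt [-0.0003  0.0002] F [-0.12  0.36 -0.05] T [-0.03 -0.06 -0.01] w 0.0854 ff 0.0 q6 -0.91
0.4485,0.2475,0.049 -> shift [-0.0005  0.0005  0.1111]
```

```bash
python3 -m handwheel '0 0.0005 0.04 0;0 0.0005 0.08 0;0 0.0005 0.111 0;0 0.0005 0.111 0;0 0.0005 0.111 0' >/dev/null; python3 -m handwheel '0 0 0 0;0 0 0 0;0 0 0 0;0 0 0 0;0 0 0 0;0 0 0 0' 0.02 >/dev/null; python3 go.py; python3 -m handwheel '0 0 0 0;0 0 0 0;0 0 0 0;0 0 0 0.12;0 0 0 0.24;0 0 0 0.36;0 0 0 0.48;0 0 0 0.6;0 0 0 0.72;0 0 0 0.84;0 0 0 0.96;0 0 0 1.08;0 0 0 1.2;0 0 0 1.32;0 0 0 1.44;0 0 0 1.57;0 0 0 1.57;0 0 0 1.57' 0.06 >/dev/null; python3 -m handwheel '0 0 0 0;0 0 0 0;0 0 0 0;0 0 0 0;0 0 0 0;0 0 0 0' 0.02 >/dev/null; python3 go.py;  python3 -m handwheel '0 0 -0.02 0;0 0 -0.05 0;0 0 -0.08 0;0 0 -0.11 0;0 0 -0.11 0;0 0 -0.11 0;0 0 -0.11 0;0 0 -0.11 0'; python3 go.py 0.502,-0.1545,0.16 0.5,-0.305,0.16
```

```text
t 10.57 grasp [0.4499 0.2483 0.0515] xaxis 161.3 tilt [-0.0039  0.0029] F [-0.59  0.14  5.9 ] T [-0.12  0.09 -0.  ] w 0.0404 ff 59.7 q6 -0.91
t 12.57 grasp [0.4484 0.2477 0.0494] xaxis 71.4 tilt [0.0005 0.0008] F [0.51 0.04 4.41] T [-0.08 -0.04  0.1 ] w 0.0404 ff 60.5 q6 0.66
t: 13.23
tcp_pos: [0.4467, 0.2472, 0.3111]
tcp_rot: [-0.001, 0.812, 0.583, -0.003]
ft_force: [-1.3, -0.6, -2.2]
grip_width: 0.0405
finger_force: 61.2
t 13.23 grasp [0.4459 0.2469 0.1564] xaxis 71.4 tilt [-0.0033 -0.0043] F [-1.26 -0.58 -2.18] T [ 0.02  0.   -0.02] w 0.0405 ff 61.2 q6 0.66
0.502,-0.1545,0.16 -> shift [-0.3625  0.1813 -0.0032]
0.5,-0.305,0.16 -> shift [-0.5058  0.2275 -0.0029]
```

Hub B weighs about 2.2 N, so it is the hollow one and goes to the small faceplate.

```bash
python3 -m handwheel '-0.506 0.2275 0 0;-0.506 0.2275 0 0;-0.506 0.2275 0 0;-0.506 0.2275 0 0;-0.506 0.2275 0 0;-0.506 0.2275 0 0;-0.506 0.2275 0 0;-0.506 0.2275 0 0;-0.506 0.2275 0 0;-0.506 0.2275 0 0;-0.506 0.2275 0 0;-0.506 0.2275 0 0;-0.506 0.2275 0 0;-0.506 0.2275 0 0;-0.506 0.2275 0 0;-0.506 0.2275 0 0;-0.506 0.2275 0 0;-0.506 0.2275 0 0'; python3 go.py 0.4998,-0.305,0.130 0.4998,-0.305,0.120
```

```text
t: 14.73
tcp_pos: [0.5017, -0.3027, 0.3125]
tcp_rot: [-0.001, 0.812, 0.584, -0.0]
ft_force: [-0.3, -0.4, -2.4]
grip_width: 0.0404
finger_force: 61.2
t 14.73 grasp [ 0.5014 -0.3024  0.1578] xaxis 71.5 tilt [ 0.0015 -0.0026] F [-0.27 -0.4  -2.43] T [ 0.03 -0.   -0.01] w 0.0404 ff 61.2 q6 -0.37
0.4998,-0.305,0.130 -> shift [-0.003  -0.0006  0.0278]
0.4998,-0.305,0.120 -> shift [-0.003  -0.0006  0.0378]
```

```bash
python3 -m handwheel '-0.003 -0.0005 0.014 0;-0.003 -0.0005 0.028 0;-0.003 -0.0005 0.028 0;-0.003 -0.0005 0.028 0;-0.003 -0.0005 0.028 0'>/dev/null; python3 go.py; python3 -m handwheel '0 0 0 0'>/dev/null; python3 go.py 0.4998,-0.305,0.120
```

```text
t 15.15 grasp [ 0.5009 -0.3064  0.1315] xaxis 71.5 tilt [-0.0001  0.0004] F [-0.34 -0.72 -2.21] T [-0.01  0.08  0.03] w 0.0402 ff 61.2 q6 -0.37
t 15.23 grasp [ 0.5012 -0.3071  0.1321] xaxis 71.4 tilt [-0.0007  0.0018] F [-0.06  0.35 -2.68] T [-0.03 -0.01  0.03] w 0.0405 ff 61.2 q6 -0.37
0.4998,-0.305,0.120 -> shift [ 0.0015 -0.0021  0.0121]
```

```bash
python3 -m handwheel '0.0015 -0.002 0.004 0;0.0015 -0.002 0.007 0;0.0015 -0.002 0.01 0;0.0015 -0.002 0.01 0;0.0015 -0.002 0.01 0'>/dev/null; python3 go.py; python3 -m handwheel '0 0 0.001 0; 0 0 0.003 0;0 0 0.003 0'>/dev/null; python3 go.py 0.4998,-0.305,0.115
```

```text
t 15.65 grasp [ 0.4991 -0.3052  0.1208] xaxis 71.4 tilt [ 0.0002 -0.0001] F [ 0.59 -0.43 -1.8 ] T [-0.02 -0.09 -0.04] w 0.0404 ff 61.1 q6 -0.37
t 15.9 grasp [ 0.4991 -0.3052  0.1177] xaxis 71.4 tilt [0.0001 0.0001] F [ 0.92 -0.89 -3.23] T [-0.04 -0.19 -0.04] w 0.0405 ff 61.1 q6 -0.37
0.4998,-0.305,0.115 -> shift [0.0004 0.0006 0.0027]
```

```bash
python3 -m handwheel '0 0 0.002 0; 0 0 0.004 0;0 0 0.006 0;0 0 0.007 0;0 0 0.007 0'>/dev/null; python3 go.py; python3 -m handwheel '0 0 0.001 0; 0 0 0.002 0;0 0 0.002 0;0 0 0.002 0'>/dev/null; python3 go.py
```

```text
t 16.32 grasp [ 0.4998 -0.3056  0.1111] xaxis 71.4 tilt [-0.0005  0.002 ] F [ 2.95 -1.18 -2.33] T [-0.27 -0.5  -0.02] w 0.0401 ff 61.2 q6 -0.37
t 16.65 grasp [ 0.4998 -0.3056  0.1093] xaxis 71.4 tilt [-0.0005  0.002 ] F [ 4.62 -1.33 -2.33] T [-0.33 -0.78 -0.03] w 0.0405 ff 61.2 q6 -0.37
```

```bash
python3 -m handwheel '0 0.0008 0 0; 0 0.0008 0.001 0;0 0.0008 0.001 0;0 0.0008 0.001 0'>/dev/null; python3 go.py; python3 -m handwheel '0 0 0.001 0;0 0 0.001 0;0 0 0.001 0'>/dev/null; python3 go.py
```

```text
t 16.98 grasp [ 0.5    -0.3056  0.1088] xaxis 71.4 tilt [-0.0004  0.0004] F [1.05 0.05 4.97] T [-0.02 -0.17 -0.01] w 0.0406 ff 61.7 q6 -0.37
t 17.23 grasp [ 0.5    -0.3057  0.1088] xaxis 71.4 tilt [-0.0005  0.0005] F [0.2  1.64 9.39] T [ 0.16  0.15 -0.02] w 0.0404 ff 62.4 q6 -0.37
```

```bash
python3 -m handwheel '0 0 0 0.04;0 0 0 0.08;0 0 0 0.12;0 0 0 0.16'>/dev/null; python3 go.py; python3 -m handwheel '0 0 0 0.04;0 0 0 0.08;0 0 0 0.12;0 0 0 0.16'>/dev/null; python3 go.py
```

```text
t 17.57 grasp [ 0.5002 -0.306   0.1088] xaxis 62.1 tilt [-0.0008  0.0014] F [ 0.02 -0.43  8.22] T [ 0.04 -0.01  0.01] w 0.04 ff 62.3 q6 -0.21
t 17.9 grasp [ 0.5002 -0.306   0.1087] xaxis 52.9 tilt [-0.0006  0.0014] F [0.8  0.55 8.74] T [0.06 0.05 0.  ] w 0.0402 ff 62.3 q6 -0.05
```

```bash
python3 -m handwheel '0 0 0 0.04;0 0 0 0.08;0 0 0 0.12;0 0 0 0.16'>/dev/null; python3 go.py; python3 -m handwheel '0 0 0 0.04;0 0 0 0.08;0 0 0 0.12;0 0 0 0.16'>/dev/null; python3 go.py
```

```text
t 18.23 grasp [ 0.4995 -0.3058  0.1081] xaxis 43.8 tilt [-0.001  -0.0001] F [-0.62 -1.15  5.4 ] T [0.1  0.11 0.02] w 0.0405 ff 62.0 q6 0.11
t 18.57 grasp [ 0.4996 -0.305   0.1062] xaxis 34.6 tilt [ 0.0003 -0.0009] F [ 3.35  0.62 -1.08] T [-0.02 -0.78  0.09] w 0.0403 ff 61.3 q6 0.27
```

```bash
python3 -m handwheel '0 0 0.001 0;0 0 0.002 0;0 0 0.003 0;0 0 0.003 0'>/dev/null; python3 go.py; python3 -m handwheel '0 0 0.001 0;0 0 0.0015 0;0 0 0.0015 0'>/dev/null; python3 go.py
```

```text
t 18.9 grasp [ 0.4997 -0.305   0.1033] xaxis 34.7 tilt [ 0.0002 -0.001 ] F [ 4.17 -0.02 -3.26] T [ 0.03 -0.69  0.06] w 0.0404 ff 61.3 q6 0.27
t 19.15 grasp [ 0.4998 -0.305   0.1025] xaxis 34.7 tilt [ 0.0002 -0.0008] F [2.42 1.38 0.12] T [ 0.32 -0.56  0.1 ] w 0.0401 ff 61.5 q6 0.27
```

```bash
python3 -m handwheel '0 0 0 0;0 0 0 0;0 0 0 0;0 0 0 0;0 0 -0.02 0;0 0 -0.05 0;0 0 -0.08 0;0 0 -0.08 0;0 0 -0.08 0' 0.065; python3 go.py 0.434,0.0955,0.17
cat > d.py <<'E'
from h import *
s=cams.snapshot("side");save(s,"side2.png",(220,140,400,320),4)
P,u,v=world(s)
for n,sd,h in (("small",(.4998,-.305),.117),("tray",(.635,.107),.069),("C",(.434,.0955),.064),("large",(.502,-.1545),.117)):
    m=(np.hypot(P[:,0]-sd[0],P[:,1]-sd[1])<.03)&(abs(P[:,2]-h)<.008)
    print(n,m.sum(),((P[m].min(0)+P[m].max(0))/2).round(4) if m.any() else "",P[m].mean(0).round(4), np.percentile(P[m][:,2],[50,90]).round(4) if m.any() else "")
E
python3 d.py
```

```text
t: 19.9
tcp_pos: [0.5004, -0.3061, 0.34]
tcp_rot: [0.002, 0.954, 0.298, 0.001]
ft_force: [-0.2, -0.2, -0.8]
grip_width: 0.0647
finger_force: 0.0
t 19.9 grasp [ 0.5011 -0.3067  0.1853] xaxis 34.7 tilt [0.0011 0.0055] F [-0.16 -0.25 -0.75] T [ 0.02 -0.02  0.05] w 0.0647 ff 0.0 q6 0.27
0.434,0.0955,0.17 -> shift [ 0.1739 -0.3689  0.0135]
small 95 [ 0.4966 -0.3036  0.1145] [ 0.497  -0.2994  0.1158] [0.1163 0.1187]
tray 183 [0.6325 0.1094 0.067 ] [0.6317 0.1123 0.068 ] [0.0688 0.0708]
C 183 [0.4336 0.0958 0.0623] [0.4335 0.0985 0.0631] [0.0637 0.0659]
large 0  [nan nan nan] d.py:6: RuntimeWarning: Mean of empty slice.
  print(n,m.sum(),((P[m].min(0)+P[m].max(0))/2).round(4) if m.any() else "",P[m].mean(0).round(4), np.percentile(P[m][:,2],[50,90]).round(4) if m.any() else "")
  ret = um.true_divide(
```

View pics/side2.png

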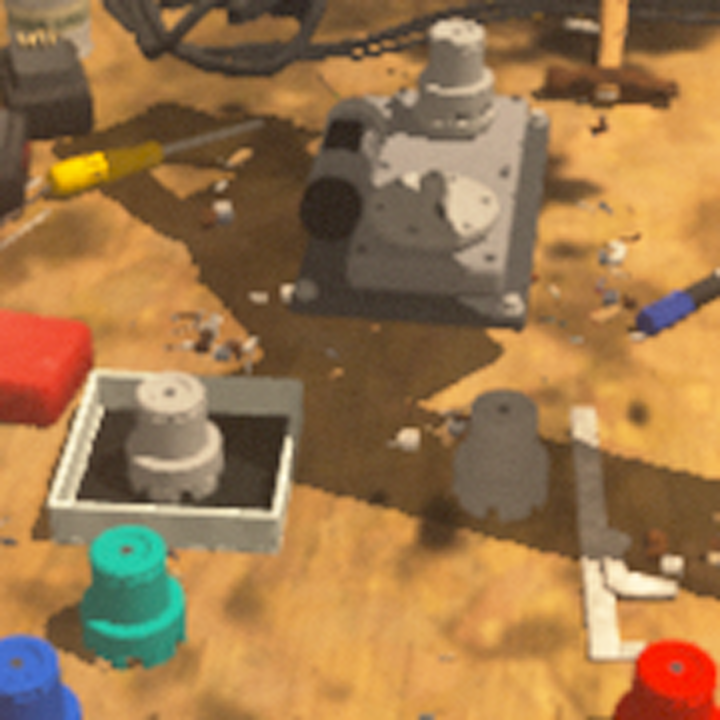

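Small-plate hub (around (455,70) in the crop) stands home and upright, with its top at about 117 mm. The canister stands upright in the tray at about (175,440). Next is hub C at (500,450).

```bash
python3 -m handwheel '0.174 -0.369 0 0;0.174 -0.369 0 0;0.174 -0.369 0 0;0.174 -0.369 0 0;0.174 -0.369 0 0;0.174 -0.369 0 0;0.174 -0.369 0 0;0.174 -0.369 0 0;0.174 -0.369 0 0;0.174 -0.369 0 0;0.174 -0.369 0.0135 0;0.174 -0.369 0.0135 0;0.174 -0.369 0.0135 0;0.174 -0.369 0.0135 0;0.174 -0.369 0.0135 0' 0.0854; python3 go.py 0.434,0.096,0.0495
```

```text
t: 21.2
tcp_pos: [0.433, 0.096, 0.3236]
tcp_rot: [0.0, 0.955, 0.297, -0.0]
ft_force: [-0.0, -0.1, 0.2]
grip_width: 0.085
finger_force: 0.0
t 21.2 grasp [0.433  0.096  0.1689] xaxis 34.6 tilt [-0.0005 -0.    ] F [-0.   -0.11  0.22] T [ 0.1   0.   -0.02] w 0.085 ff 0.0 q6 0.99
0.434,0.096,0.0495 -> shift [0.0009 0.0006 0.1194]
```

```bash
python3 -m handwheel '0.001 0.0005 0.04 0;0.001 0.0005 0.08 0;0.001 0.0005 0.119 0;0.001 0.0005 0.119 0;0.001 0.0005 0.119 0' >/dev/null; python3 -m handwheel '0 0 0 0;0 0 0 0;0 0 0 0;0 0 0 0;0 0 0 0;0 0 0 0' 0.02 >/dev/null; python3 go.py; python3 -m handwheel '0 0 0 0;0 0 0 0;0 0 0 0;0 0 0 -0.12;0 0 0 -0.24;0 0 0 -0.36;0 0 0 -0.48;0 0 0 -0.6;0 0 0 -0.72;0 0 0 -0.84;0 0 0 -0.96;0 0 0 -1.08;0 0 0 -1.2;0 0 0 -1.32;0 0 0 -1.44;0 0 0 -1.57;0 0 0 -1.57;0 0 0 -1.57' 0.06 >/dev/null; python3 -m handwheel '0 0 0 0;0 0 0 0;0 0 0 0;0 0 0 0;0 0 0 0;0 0 0 0' 0.02 >/dev/null; python3 go.py;  python3 -m handwheel '0 0 -0.02 0;0 0 -0.05 0;0 0 -0.08 0;0 0 -0.11 0;0 0 -0.12 0;0 0 -0.12 0;0 0 -0.12 0;0 0 -0.12 0'; python3 go.py 0.502,-0.1545,0.17
```

```text
t 22.12 grasp [0.4369 0.0968 0.0532] xaxis 34.7 tilt [0.0052 0.0046] F [-1.66 -2.84  9.45] T [-0.36  0.14  0.01] w 0.0403 ff 59.4 q6 0.99
t 24.12 grasp [0.4341 0.0973 0.0503] xaxis 124.6 tilt [-0.      0.0006] F [-1.93  1.21  4.59] T [ 0.16  0.16 -0.1 ] w 0.0401 ff 60.6 q6 -0.58
t: 24.78
tcp_pos: [0.4323, 0.0971, 0.3216]
tcp_rot: [-0.003, 0.464, 0.886, -0.002]
ft_force: [-0.7, -1.1, -7.7]
grip_width: 0.0404
finger_force: 63.3
t 24.78 grasp [0.4313 0.097  0.1669] xaxis 124.7 tilt [ 0.0034 -0.0055] F [-0.68 -1.1  -7.69] T [-0.03  0.04  0.02] w 0.0404 ff 63.3 q6 -0.58
0.502,-0.1545,0.17 -> shift [-0.2471 -0.0849 -0.0035]
```

Hub C weighs about 7.7 N, so it is the solid one and goes to the large faceplate.

```bash
python3 -m handwheel '-0.247 -0.085 -0.0035 0;-0.247 -0.085 -0.0035 0;-0.247 -0.085 -0.0035 0;-0.247 -0.085 -0.0035 0;-0.247 -0.085 -0.0035 0;-0.247 -0.085 -0.0035 0;-0.247 -0.085 -0.0035 0;-0.247 -0.085 -0.0035 0;-0.247 -0.085 -0.0035 0;-0.247 -0.085 0.02 0;-0.247 -0.085 0.03 0;-0.247 -0.085 0.033 0;-0.247 -0.085 0.033 0;-0.247 -0.085 0.033 0;-0.247 -0.085 0.033 0' >/dev/null; python3 go.py 0.502,-0.1547,0.122
```

```text
t 26.03 grasp [ 0.5051 -0.1542  0.1378] xaxis 124.7 tilt [-0.0013  0.0007] F [ 0.89  0.07 -6.74] T [ 0.   -0.06 -0.  ] w 0.0406 ff 63.3 q6 -1.07
0.502,-0.1547,0.122 -> shift [ 0.0013 -0.0028  0.0158]
```

```bash
python3 -m handwheel '0.001 -0.002 0.006 0;0.001 -0.002 0.008 0;0.001 -0.002 0.008 0;0.001 -0.002 0.008 0' >/dev/null; python3 go.py;  python3 go.py 0.502,-0.1547,0.122
```

```text
t 26.37 grasp [ 0.502  -0.1546  0.1289] xaxis 124.7 tilt [ 0.0004 -0.0002] F [-0.21 -0.41 -6.91] T [-0.01 -0.04 -0.04] w 0.0405 ff 63.5 q6 -1.07
t 26.37 grasp [ 0.502  -0.1546  0.1289] xaxis 124.7 tilt [ 0.0004 -0.0002] F [-0.21 -0.41 -6.91] T [-0.01 -0.04 -0.04] w 0.0405 ff 63.5 q6 -1.07
0.502,-0.1547,0.122 -> shift [-0.0001 -0.      0.0069]
```

```bash
python3 -m handwheel '0 0 0.002 0;0 0 0.004 0;0 0 0.006 0;0 0 0.007 0;0 0 0.007 0' >/dev/null; python3 go.py; python3 -m handwheel '0 0 0.002 0;0 0 0.003 0;0 0 0.003 0' >/dev/null; python3 go.py
```

```text
t 26.78 grasp [ 0.5019 -0.1545  0.1215] xaxis 124.7 tilt [ 0.0009 -0.0005] F [-0.37  0.67 -8.36] T [-0.    0.03 -0.03] w 0.0403 ff 63.5 q6 -1.07
t 27.03 grasp [ 0.502  -0.1546  0.1187] xaxis 124.7 tilt [ 0.0005 -0.0003] F [-0.1  -0.05 -7.31] T [ 0.05  0.03 -0.01] w 0.0403 ff 63.5 q6 -1.07
```

Past the cone with no side load; I'm going down to the key.

```bash
python3 -m handwheel '0 0 0.002 0;0 0 0.004 0;0 0 0.006 0;0 0 0.007 0;0 0 0.008 0;0 0 0.008 0' >/dev/null; python3 go.py; python3 -m handwheel '0 0 0.001 0;0 0 0.002 0;0 0 0.002 0' >/dev/null; python3 go.py
```

```text
t 27.53 grasp [ 0.502  -0.1545  0.1106] xaxis 124.7 tilt [ 0.0007 -0.0003] F [-0.35  0.4  -7.46] T [ 0.07  0.02 -0.  ] w 0.0402 ff 63.5 q6 -1.07
t 27.78 grasp [ 0.5024 -0.1546  0.1098] xaxis 124.7 tilt [-0.      0.0002] F [-2.14  0.56 -0.01] T [0.3  0.42 0.07] w 0.0405 ff 64.3 q6 -1.07
```

```bash
python3 -m handwheel '0 0 0.001 0.04;0 0 0.001 0.08;0 0 0.001 0.12;0 0 0.001 0.16'>/dev/null; python3 go.py; python3 -m handwheel '0 0 0 0.04;0 0 0 0.08;0 0 0 0.12;0 0 0 0.16'>/dev/null; python3 go.py
```

```text
t 28.12 grasp [ 0.503  -0.1545  0.1097] xaxis 115.4 tilt [-0.0006  0.0015] F [-2.65  3.7   3.35] T [0.56 0.47 0.01] w 0.0402 ff 64.8 q6 -0.91
t 28.45 grasp [ 0.5031 -0.1545  0.1095] xaxis 106.2 tilt [-0.0005  0.0018] F [-1.28  2.93 -0.67] T [ 0.55  0.36 -0.  ] w 0.0402 ff 64.5 q6 -0.75
```

```bash
python3 -m handwheel '0 0 0 0.04;0 0 0 0.08;0 0 0 0.12'>/dev/null; python3 go.py; python3 -m handwheel '0 0 0 0.04;0 0 0 0.08;0 0 0 0.12'>/dev/null; python3 go.py
```

```text
t 28.7 grasp [ 0.5025 -0.1542  0.108 ] xaxis 99.3 tilt [0.0005 0.0011] F [ 0.66  1.74 -7.41] T [ 0.4  -0.12  0.03] w 0.0401 ff 63.5 q6 -0.63
t 28.95 grasp [ 0.5033 -0.1543  0.1079] xaxis 92.5 tilt [0.0004 0.0029] F [ 2.09  3.06 -7.64] T [ 0.5  -0.67  0.08] w 0.0402 ff 63.4 q6 -0.51
```

```bash
python3 -m handwheel '0 0 0 -0.05;0 0 0.001 -0.05;0 0 0.002 -0.05;0 0 0.003 -0.05;0 0 0.003 -0.05'>/dev/null; python3 go.py; python3 -m handwheel '0 0 0.001 0;0 0 0.0015 0;0 0 0.0015 0'>/dev/null; python3 go.py
```

```text
t 29.37 grasp [ 0.5026 -0.1543  0.1048] xaxis 95.4 tilt [0.0006 0.0011] F [ 2.81  3.46 -7.73] T [ 0.6  -0.51 -0.  ] w 0.04 ff 63.5 q6 -0.56
t 29.62 grasp [ 0.5026 -0.1543  0.1036] xaxis 95.4 tilt [0.0005 0.0009] F [ 3.45  4.71 -7.64] T [ 0.83 -0.61  0.01] w 0.0402 ff 63.7 q6 -0.56
```

```bash
python3 -m handwheel '0 0 0.0007 0;0 0 0.0007 0;0 0 0.0007 0'>/dev/null; python3 go.py; python3 -m handwheel '0 0 0 0;0 0 0 0;0 0 0 0;0 0 0 0;0 0 -0.02 0;0 0 -0.05 0;0 0 -0.08 0;0 0 -0.11 0;0 0 -0.11 0;0 0 -0.11 0' 0.065; sed -i 's/side2/side3/' d.py; python3 d.py
```

```text
t 29.87 grasp [ 0.5027 -0.1543  0.1035] xaxis 95.4 tilt [0.0005 0.0009] F [ 1.59  5.88 -3.59] T [ 0.91 -0.35  0.01] w 0.04 ff 64.1 q6 -0.56
t: 30.7
tcp_pos: [0.503, -0.1554, 0.3705]
tcp_rot: [0.003, 0.673, 0.74, 0.001]
ft_force: [0.1, -0.6, 0.0]
grip_width: 0.0649
finger_force: 0.0
small 96 [ 0.4963 -0.3029  0.1149] [ 0.4966 -0.2991  0.1158] [0.1162 0.1191]
tray 181 [0.6323 0.1092 0.0672] [0.6316 0.1121 0.068 ] [0.0685 0.0709]
C 0  [nan nan nan] 
large 121 [ 0.4989 -0.1545  0.1144] [ 0.4991 -0.1518  0.1156] [0.1166 0.1183]d.py:6: RuntimeWarning: Mean of empty slice.
  print(n,m.sum(),((P[m].min(0)+P[m].max(0))/2).round(4) if m.any() else "",P[m].mean(0).round(4), np.percentile(P[m][:,2],[50,90]).round(4) if m.any() else "")
  ret = um.true_divide(
```

View pics/side3.png

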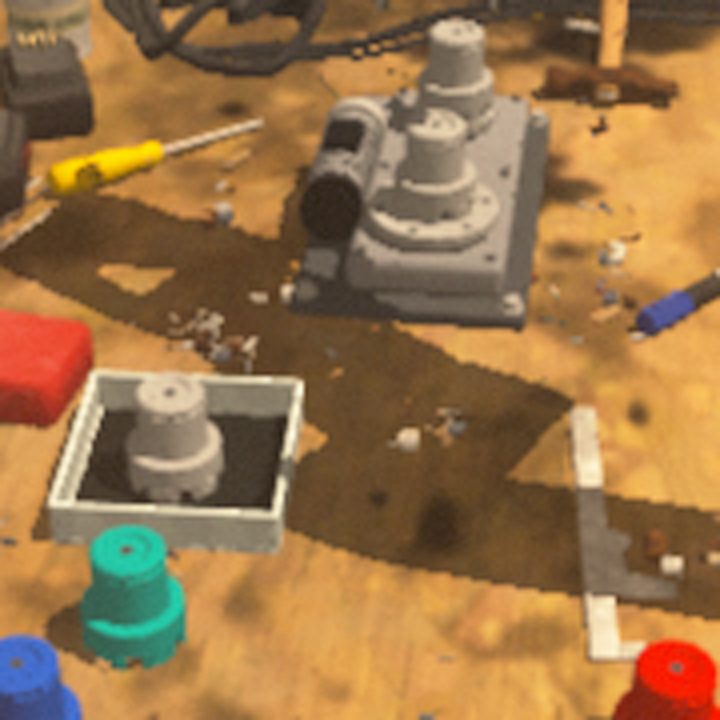

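Both rig hubs, near (455,70) and (435,165) in the crop, stand fully down. Their tops are at about 117 mm, against 123.5 mm if they were still on the key. The canister stands upright in the tray, and the gripper is clear.

```bash
python3 -c "from station import ctrl; print(ctrl.close_job())"
```

```text
the job is handed in; nothing more can be done
None
```

The solid hub is home on the large faceplate, the hollow hub is home on the small one, the filled canister stands upright in the tray, and the job was handed in at about 31 s; no verdict came back.

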